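# Wind the specimen stage up to its stop

## Task

Take the crank out of its stand, fit it fully down onto the square drive of the screw lift, then hold its red handle and wind clockwise (seen from above) until the specimen deck is fully up against its stop. Be gentle with the drive: do not lean on it or force it at the stop. Leave the crank sitting on the drive, and leave everything else where it stands.

Things in the scene. Friction and masses are not known exactly. Their poses are not given: they have to be found in the camera images.
- crank: Loose steel crank, 0.25 to 0.4 kg. Hub: upright block 32 x 32 mm, 58 mm high, flat sides; origin at the centre of its underside, the mouth of a square socket 19.5 mm wide and 26 mm deep, sides parallel to x and y; z up the hub. A flat arm 16 mm wide (26 to 34 mm above the origin) runs along +x to a round red handle standing up at x = 65 mm. Starts upright on its stand
- handle (a point): Middle of the crank's red handle: an upright cylinder 20 mm in diameter and 46 mm long (40 to 86 mm above the crank's origin) that spins freely about its own upright axis, so it can be held while the crank goes round. Winding takes about 1 N here; 4 to 5 N against the turn means that the stop is reached. This point is 63 mm above the crank's origin; only its position matters
- stand: Fixed white parking stand of the crank: a plate 130 x 60 mm, 12 mm thick, with a round stub 15 mm in diameter and 12 mm high that stands loosely in the crank's socket, and a rest under the crank's arm. Origin under the stub at table level; x runs along the parked arm. The crank lifts straight up off it
- lift: Fixed screw lift. White drive housing 110 x 110 mm, 70 mm high, on a 12 mm base plate; origin at table level on the axis of the drive spindle, z up, +y from the drive to the specimen deck. Clockwise winding (from above) raises the deck 12 mm a turn; 2.5 to 3 turns are needed. The spindle is stiff to turn (0.07 N m either way) and stays where it is left
- drive (a point): Centre of the housing's top, 70 mm above the lift's origin, on the spindle axis. The steel spindle stands up from here: 18 mm square to 22 mm high, then a round brass pilot, 15 mm in diameter, to 29 mm. The ANGLE of the square differs every time and is not reported: find it by feel (or see it). Off by over 5 degrees, the crank's socket stops on the square's shoulder at 22 mm; right, it drops on to 3 mm
- deck_top (a point): Centre of the upper face of the lift's square aluminium specimen deck (120 x 120 mm, a glass dish clamped on it), 200 mm from the drive axis along the lift's +y. Driven only by the spindle: 93 to 99 mm above the lift's origin at the start, 129 mm when up against its stop, where the drive turns springily stiff (some 1.2 N m per rad of crank turn)
- amber_bottle: Bystander: amber glass bottle, 60 mm across, 120 mm high; origin under its centre
- beaker: Bystander: glass beaker, 72 mm across, 85 mm high; origin under its centre
- petri_stack: Bystander: two stacked clear petri dishes, 90 mm across, 32 mm high; origin under their centre
- white_jar: Bystander: white jar with a blue lid, 64 mm across, 80 mm high; origin under its centre
- tube_rack: Bystander: orange tube rack with red-capped tubes, 100 x 200 mm, 99 mm high; origin under its centre
- probe: Bystander: blue-handled probe lying on the bench, 160 mm long along its x
- bowl: Bystander: white ceramic bowl, 90 mm across, 40 mm high; origin under its centre
Mind the look-alikes: they are no part of the job. Leave any yellow look-alike of the crank alone.

How it is judged:
By the outcome, as a careful person would: the job done as asked, in the order asked, and still so for the second after the job is handed in, with the robot touching nothing.
It also fails if it takes over 72 s, if anything falls off the work surface, if the arm or the gripper's body presses on something with over 40 N, if the wrist force passes 120 N, or if a joint passes its speed limit or range.

## Robot

A 7-joint arm with a two-finger parallel gripper is mounted at the origin on the work surface. World frame = base frame: x ahead of the robot, y to its left, z up, the work surface at z = 0. Lengths are in m, angles in rad, forces in N, time in s.
With the tool pointing down it reaches from about 0.425 to 0.875 m from the base axis. Payload 4.7 kg.
Tool frame: the origin (TCP) lies at the very end of the fingers, on their centre line; the grasp point (between the pads) lies 19 mm behind it (grip_point_offset is the distance from the TCP to the grasp point, in m); x points along the fingers, z is the direction in which the jaws open and shut, and the axes are right-handed (so a half turn about x gives the same grasp; the last joint's range is limited). The gripper opens to 87 mm and grips with 3 to 60 N. Pads are 19 mm wide; open, the fingers measure 117 mm over their backs; the gripper's body (75 mm by 190 mm) begins 51 mm behind the grasp point.
Start: joints at [1.235, 0.321, -0.07, 1.45, 0.023, 1.371, -0.057], TCP at [0.223, -0.611, 0.223] pointing down, gripper open.
Joint ranges: [-2.86, 2.86], [-0.3, 2.09], [-1.38, 1.24], [0.06, 2.45], [-1.56, 4.7], [0.09, 2.05], [-2.69, 2.69]. Speed limits (rad/s): [2.57, 2.57, 3.14, 3.14, 3.14, 3.14, 3.14].

## Interface

Orientations are given as a rotation vector (axis times angle).
In Python, from bench import get_state, get_image, calibration, close_job, grip_point_offset gives the robot as it stands.
- The arm moves only by the tool play_rows, never from a script. Its argument "targets" is a list of rows, each an object with "claw": the closure, from 0 (fully open) to 1 (shut); "linear": the shift along the tool's x, y, z as a fraction of full scale, a list of three; "rotation": the turn, a rotation vector about the tool's x, y, z as a fraction of full scale, a list of three. In form: [{"claw": claw, "linear": [x, y, z], "rotation": [wx, wy, wz]}, ...]. A call has 1 to 10 rows; each row shifts and turns the pose as measured when the row begins, along the tool's axes as they then stand; what a row does not reach is not made up. Full scale, the value 1, is 2.5 cm for a shift and 90 degrees for a turn. A row lasts 1/12 s, in which the tool goes at most 41.7 mm and 7.16 degrees, less where a joint would pass 70% of its speed; a pose out of reach is approached as far as the arm can. A call with a number of a shift or a turn outside -1 to 1 is refused whole. A call with a gripper value outside its range is refused whole. The fingers move at their own pace and stop on an object; "newtons" is the grip in N (left out, the last holds). Time passes only in rows, so rows that do not move let the fingers close. It gives the time, the measured TCP pose, the force and the opening at its end, in the units of the state.
- get_state(): the state, without advancing time (a new reading comes with each control period).
- get_image(name): name is "scene" or "top" or "wrist"; returns the picture (480x640x3 uint8, blue, green, red); there is no depth.
- calibration(name): a dict with "fx", "fy", "cx", "cy" (pixels), "rvec" (rotation vector, rad) and "tvec" (3), from world to camera coordinates, as OpenCV has them; the wrist camera has in their place "hand_eye" (4x4, takes a point from camera to tool coordinates, whose origin is the TCP and whose axes are the tool frame's). Camera axes: x right, y down, z forward; pixel columns grow to the right and rows downward; lengths in m; the calibration is good to about 2 mm. A picture is of the moment at which its call begins: read the wrist's pose just before it. calibration takes no time and is no camera call.
- close_job(): hands the job in, once; it reports no verdict.
The state is a dict: "time": time; "joint_positions": joint angles; "qd": joint speeds; "joint_torque": joint torques, N m; "position": TCP position; "tool_rot": TCP orientation; "ft_force": force on the tool from outside, world axes, zero at the start; "torque": the same for the moment, N m; "grip_width": opening from 0.0 (shut) to 1.0 (fully open).
Only numpy, scipy, OpenCV 4.12 (cv2) and the standard library are available. Lean on these libraries where they do the work, as an engineer would, in place of code of your own. Each camera call takes 0.05 s, during which the arm holds its last target. There are 200 camera calls.

## Working session

There is one attempt and no reset: what is moved stays moved. The work goes in short steps, Python scripts to look and compute and a tool call to move; the robot and the scene stay as the last step left them, time stands still between calls to the robot, and variables do not carry over. Pictures are saved under pics/ and viewed, about 8 in all and at most 12, crops included, and the job is handed in when it is done.

Besides the shell and the picture viewer there is one more tool, called after ">>>" by a JSON object that holds its "api" and its "payload". play_rows: Moves the arm, as the interface text tells. Shift numbers are shares of 2.5 cm and turn numbers shares of 90 degrees, none past 1 either way. Its arguments: {"type":"object","properties":{"targets":{"type":"array"},"newtons":{"type":"number"}},"required":["targets"]}

```bash
mkdir -p pics; ls
python3 - <<'E'
from bench import *
import cv2,numpy as np
s=get_state();print({k:np.round(v,3).tolist() for k,v in s.items()})
a=get_image("scene");b=get_image("top")
cv2.imwrite("pics/scene.png",a);cv2.imwrite("pics/top.png",b)
for n in("scene","top","wrist"):print(n,calibration(n))
print(grip_point_offset)
E
```

```text
pics
{'time': 0.0, 'joint_positions': [1.235, 0.322, -0.07, 1.452, 0.023, 1.371, -0.057], 'qd': [-0.0, -0.001, -0.0, -0.001, 0.0, 0.0, -0.0], 'joint_torque': [0.0, -49.129, -0.404, -31.253, -0.064, 0.044, 0.0], 'position': [0.223, -0.61, 0.221], 'tool_rot': [0.949, 1.356, -0.947], 'ft_force': [0.827, 0.35, 0.465], 'torque': [-0.005, 0.013, 0.049], 'grip_width': 0.999}
scene {'fx': 455.665769085549, 'fy': 455.665769085549, 'cx': 325.5070262075906, 'cy': 234.88120805273724, 'rvec': array([ 2.03582953,  0.76224385, -0.38824011]), 'tvec': array([-0.44800631, -0.10984056,  1.62475225])}
top {'fx': 618.1300216188904, 'fy': 618.1300216188904, 'cx': 317.7371252543952, 'cy': 236.42426286371983, 'rvec': array([ 2.15748571, -2.18195248,  0.11175525]), 'tvec': array([0.05000764, 0.53555445, 1.54784256])}
wrist {'fx': 360.90339119245016, 'fy': 360.90339119245016, 'cx': 316.60274430500925, 'cy': 234.03714299579917, 'hand_eye': array([[-9.77568940e-04, -2.40688088e-01,  9.70602024e-01,
        -1.60817299e-01],
       [ 3.92386712e-04, -9.70602505e-01, -2.40687812e-01,
         6.64568915e-02],
       [ 9.99999445e-01,  1.45562407e-04,  1.04327367e-03,
         2.97591834e-04],
       [ 0.00000000e+00,  0.00000000e+00,  0.00000000e+00,
         1.00000000e+00]])}
0.0187
```

View pics/top.png

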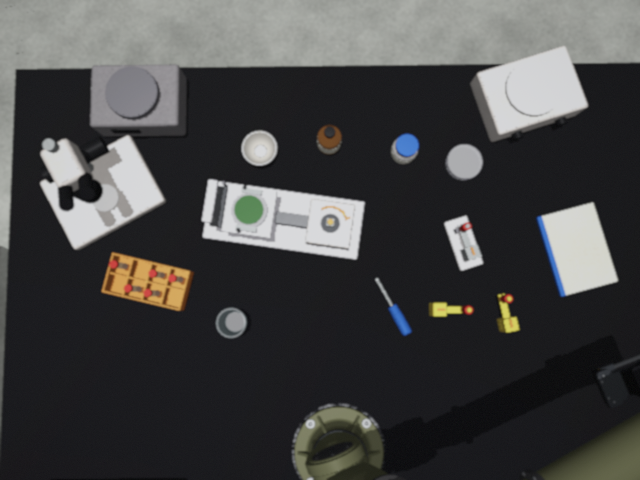

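View pics/scene.png

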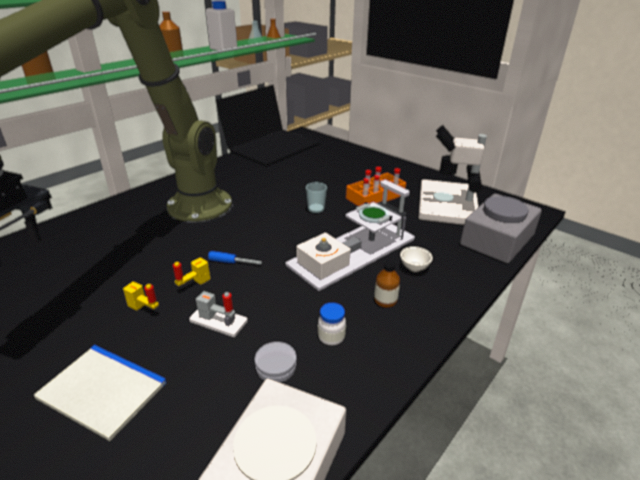

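Top view: the lift drive is at about (331,223) with the deck at (250,209). The steel crank is on its white stand, with its hub at about (465,256) and its red handle at (465,228). The yellow look-alikes are at (440..468,310) and (508,298..325). In the scene view the steel hub is at (207,305) and its handle at (227,303), while the yellow ones are at (190,272) and (140,295). I choose the grey one on the stand.

```bash
cat > h.py <<'E'
from bench import *
import cv2,numpy as np
from scipy.spatial.transform import Rotation as R
def cam(n,st=None):
    c=calibration(n);K=np.array([[c['fx'],0,c['cx']],[0,c['fy'],c['cy']],[0,0,1]])
    if n=='wrist':
        T=np.eye(4);T[:3,:3]=R.from_rotvec(st['tool_rot']).as_matrix();T[:3,3]=st['position'];T=T@c['hand_eye'];Rc=T[:3,:3].T;t=-Rc@T[:3,3]
    else:
        Rc=R.from_rotvec(c['rvec']).as_matrix();t=c['tvec']
    return K,Rc,t
def onz(C,uv,z):
    K,Rc,t=C;o=-Rc.T@t;d=Rc.T@np.linalg.inv(K)@np.array([*uv,1.]);return o+d*(z-o[2])/d[2]
def tri(Cs,uvs):
    A=[];b=[]
    for (K,Rc,t),uv in zip(Cs,uvs):
        d=Rc.T@np.linalg.inv(K)@np.array([*uv,1.]);d/=np.linalg.norm(d);P=np.eye(3)-np.outer(d,d);A.append(P);b.append(P@(-Rc.T@t))
    return np.linalg.lstsq(np.vstack(A),np.hstack(b),rcond=None)[0]
def proj(C,X):
    K,Rc,t=C;p=K@(Rc@np.asarray(X)+t);return p[:2]/p[2]
E
python3 - <<'E'
from h import *
T=cam('top');S=cam('scene')
print('hub',onz(T,(465,256),.07),tri([T,S],[(465,256),(207,298)]))
print('handle top',onz(T,(465,226.5),.098),tri([T,S],[(465,226.5),(228,293)]))
print('drive',onz(T,(331,223),.099),tri([T,S],[(331,223),(323,239)]))
print('deck',onz(T,(250,209),.1))
a=get_image('top');b=get_image('scene')
x=cv2.resize(a[200:340,425:525],None,fx=4,fy=4,interpolation=cv2.INTER_CUBIC)
y=cv2.resize(b[270:340,180:250],None,fx=4,fy=4,interpolation=cv2.INTER_CUBIC)
z=np.zeros((560,690,3),np.uint8);z[:,:400]=x;z[:280,410:]=y
z[280:,410:]=cv2.resize(a[188:258,295:365],None,fx=4,fy=4,interpolation=cv2.INTER_CUBIC)
cv2.imwrite('pics/c1.png',z)
E
```

```text
hub [ 0.47900901 -0.31927421  0.07      ] [ 0.47979137 -0.32520963  0.04886214]
handle top [ 0.54914104 -0.315108    0.098     ] [ 0.55013347 -0.31397961  0.09769688]
drive [0.56127903 0.01140306 0.099     ] [0.5634434  0.01285005 0.09507459]
deck [0.59779654 0.20865189 0.1       ]
```

View pics/c1.png

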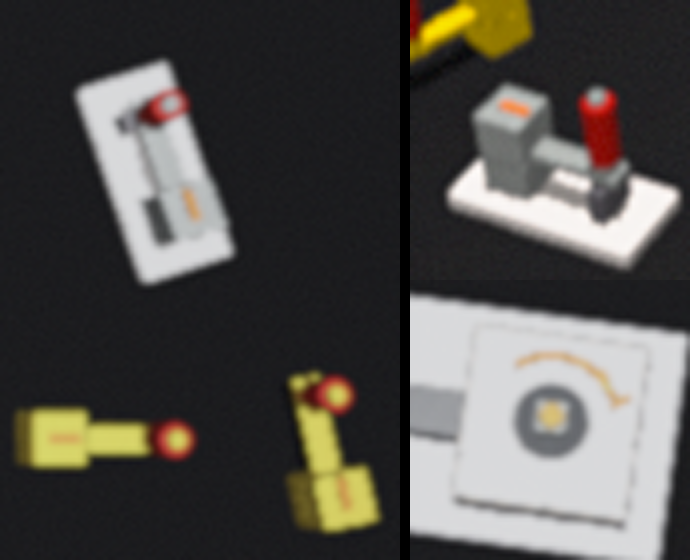

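Crop: the steel crank's hub top (orange mark) is at about full-image (472,251), and the handle top is at (468,226). Only this one is grey and on the white stand; the two yellow ones lie below it. The drive square is at about (432.. crop 550,415), i.e. full-image (330,222).

Run:
```python
from h import *
T=cam('top');S=cam('scene')
hub=tri([T,S],[(472.5,251),(206,295)]);ha=tri([T,S],[(468,225.75),(229.3,293.7)])
print(hub,onz(T,(472.5,251),.07),ha)
h=onz(T,(472.5,251),.07);d=(ha-h)[:2];print(np.linalg.norm(d),np.degrees(np.arctan2(d[1],d[0])))
print(tri([T,S],[(331,222.3),(323,239)]))
s=get_state();print(np.round(R.from_rotvec(s['tool_rot']).as_matrix(),3),s['position'])
```

```text
[ 0.49173119 -0.33658076  0.07269033] [ 0.49118544 -0.3382637   0.07      ] [ 0.55397253 -0.31781624  0.10015689]
0.06603270417644914 18.038531201623222
[0.5646101  0.01242512 0.09585483]
[[-0.     0.939  0.343]
 [ 0.001  0.343 -0.939]
 [-1.    -0.    -0.001]] [ 0.22261822 -0.61036273  0.22188055]
```

>>> {"api": "play_rows", "payload": {"targets": [{"claw":0,"linear":[-0.1,1,-0.5],"rotation":[0,0,0]},{"claw":0,"linear":[-0.1,1,-0.5],"rotation":[0,0,0]},{"claw":0,"linear":[-0.1,1,-0.5],"rotation":[0,0,0]},{"claw":0,"linear":[-0.1,1,-0.5],"rotation":[0,0,0]},{"claw":0,"linear":[-0.1,1,-0.5],"rotation":[0,0,0]},{"claw":0,"linear":[-0.1,1,-0.5],"rotation":[0,0,0]},{"claw":0,"linear":[-0.1,1,-0.5],"rotation":[0,0,0]},{"claw":0,"linear":[-0.1,1,-0.5],"rotation":[0,0,0]},{"claw":0,"linear":[-0.1,1,-0.5],"rotation":[0,0,0]},{"claw":0,"linear":[-0.1,1,-0.5],"rotation":[0,0,0]}]}}

```text
time: 1.03
position: [0.4136, -0.4054, 0.2428]
tool_rot: [0.96, 1.357, -0.965]
ft_force: [0.6, -0.4, 0.1]
grip_width: 0.999
```

>>> {"api": "play_rows", "payload": {"targets": [{"claw":0,"linear":[0,1,-0.4],"rotation":[0,0,0]},{"claw":0,"linear":[0,1,-0.4],"rotation":[0,0,0]},{"claw":0,"linear":[0,1,-0.4],"rotation":[0,0,0]},{"claw":0,"linear":[0,0.8,-0.3],"rotation":[0,0,0]},{"claw":0,"linear":[0,0,0],"rotation":[0,0,0]},{"claw":0,"linear":[0,0,0],"rotation":[0,0,0]}]}}

```text
time: 1.53
position: [0.4998, -0.3269, 0.2425]
tool_rot: [0.954, 1.361, -0.952]
ft_force: [-1.2, -1.1, 0.0]
grip_width: 1.001
```

Run:
```python
from h import *
s=get_state();np.save('w1.npy',np.r_[s['position'],s['tool_rot']]);a=get_image('wrist');cv2.imwrite('pics/w1.png',a);print(s['position'],np.round(R.from_rotvec(s['tool_rot']).as_matrix(),3))
W=cam('wrist',s)
for X in [(.491,-.338,.07),(.554,-.318,.098)]:print(proj(W,X))
```

```text
[ 0.49983228 -0.32689914  0.24252477] [[-0.006  0.941  0.337]
 [ 0.005  0.337 -0.941]
 [-1.    -0.004 -0.007]]
[325.10105829 229.10682888]
[329.07835675 159.34435034]
```

View pics/w1.png

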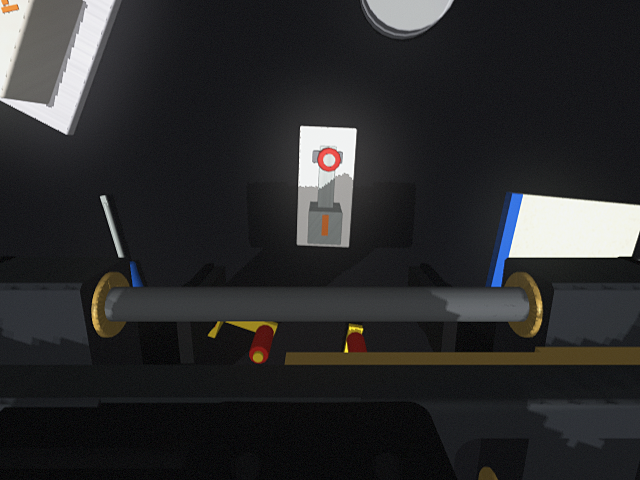

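Run:
```python
from h import *
w=np.load('w1.npy');s=dict(position=w[:3],tool_rot=w[3:]);W=cam('wrist',s);T=cam('top')
h=onz(W,(325,226.5),.07);a=onz(W,(329,159.5),.098);d=(a-h)[:2]
print(h,a,np.linalg.norm(d),np.degrees(np.arctan2(d[1],d[0])))
c=[onz(W,p,.012)[:2] for p in[(300,126),(356,129),(350,247),(297,245)]]
for i,j in((3,0),(2,1),(0,1),(3,2)):
    e=c[j]-c[i];print(np.linalg.norm(e),np.degrees(np.arctan2(e[1],e[0])))
print('tri hub',tri([W,T],[(325,226.5),(472.5,251)]),'handle',tri([W,T],[(329,159.5),(468,225.75)]))
# hub top edges
p=cv2.resize(get_image('wrist')[195:255,290:360],None,fx=8,fy=8,interpolation=cv2.INTER_CUBIC);cv2.imwrite('pics/c2.png',p)
M=R.from_rotvec(s['tool_rot']).as_matrix();print('tool-frame delta to hub',M.T@(h-s['position']), 'toolheading',np.degrees(np.arctan2(M[1,1],M[0,1])))
```

```text
[ 0.49334997 -0.33703976  0.07      ] [ 0.55385946 -0.3179826   0.098     ] 0.06343952995822058 17.481561195221264
0.12864404129337603 17.585945161492443
0.12782479431428356 18.234783931333794
0.05832685591112221 -73.22081823917414
0.0597685789172021 -72.40812228704324
tri hub [ 0.4919699  -0.33833196  0.06599174] handle [ 0.55205247 -0.31915168  0.10545361]
tool-frame delta to hub [ 0.17250342 -0.00884167  0.00860484] toolheading 19.715512098047725
```

View pics/c2.png

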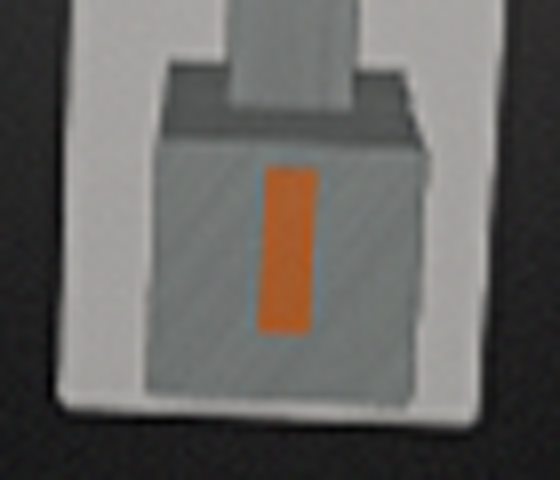

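>>> {"api": "play_rows", "payload": {"targets": [{"claw":0,"linear":[0.5,-0.46,0.31],"rotation":[0.021,0,0]},{"claw":0,"linear":[1,0,0],"rotation":[0,0,0]},{"claw":0,"linear":[1,0,0],"rotation":[0,0,0]},{"claw":0,"linear":[1,0,0],"rotation":[0,0,0]},{"claw":0,"linear":[1,0,0],"rotation":[0,0,0]},{"claw":0,"linear":[0.5,0,0],"rotation":[0,0,0]},{"claw":0,"linear":[0,0,0],"rotation":[0,0,0]}]}}

```text
time: 2.22
position: [0.4758, -0.3557, 0.1092]
tool_rot: [0.997, 1.334, -1.011]
ft_force: [-1.3, -0.2, 0.2]
grip_width: 1.002
```

```bash
cat > st.py <<'E'
from h import *
import sys
s=get_state();M=R.from_rotvec(s['tool_rot']).as_matrix();g=np.array(eval(sys.argv[1]))
d=M.T@(g-s['position'])/.025
print('t',s['time'],'pos',np.round(s['position'],4),'F',np.round(s['ft_force'],1),'tq',np.round(s['torque'],2),'w',s['grip_width'],'rows',np.round(d,3),'head',np.degrees(np.arctan2(M[1,1],M[0,1])),'tilt',np.round(M[:,0],4),'j',np.round(s['joint_positions'],2))
E
python3 st.py "[.4917,-.3381,.040]"
```

```text
t 2.2167 pos [ 0.4758 -0.3557  0.1092] F [-1.3 -0.2  0.2] tq [-0.02  0.03 -0.03] w 1.0023020517072831 rows [ 2.759  0.834 -0.501] head 15.825554919150692 tilt [-0.0105 -0.0027 -0.9999] j [ 0.83  0.3  -0.28  1.72  0.1   1.14 -0.78]
```

```bash
cat >> st.py <<'E'
if len(sys.argv)>2:
    a=np.radians(float(sys.argv[2]));D=np.array([[0,np.cos(a),np.sin(a)],[0,np.sin(a),-np.cos(a)],[-1,0,0]])
    print('rot',np.round(R.from_matrix(M.T@D).as_rotvec()/(np.pi/2),4))
E
python3 st.py "[.4917,-.3381,.040]" 17.8
```

```text
t 2.2167 pos [ 0.4758 -0.3557  0.1092] F [-1.3 -0.2  0.2] tq [-0.02  0.03 -0.03] w 1.0023020517072831 rows [ 2.759  0.834 -0.501] head 15.825554919150692 tilt [-0.0105 -0.0027 -0.9999] j [ 0.83  0.3  -0.28  1.72  0.1   1.14 -0.78]
rot [-0.0219 -0.0003  0.0069]
```

>>> {"api": "play_rows", "payload": {"targets": [{"claw":0,"linear":[0,0.83,-0.5],"rotation":[-0.022,0,0.007]},{"claw":0,"linear":[0,0,0],"rotation":[0,0,0]},{"claw":0,"linear":[0,0,0],"rotation":[0,0,0]}]}}

```text
time: 2.47
position: [0.487, -0.3429, 0.1071]
tool_rot: [0.984, 1.34, -0.988]
ft_force: [-0.1, -0.8, 0.2]
grip_width: 0.996
```

```bash
python3 st.py "[.4917,-.3381,.040]" 17.8
```

```text
t 2.4667 pos [ 0.487  -0.3429  0.1071] F [-0.1 -0.8  0.2] tq [-0.04  0.03  0.02] w 0.9960558052902099 rows [ 2.685  0.246 -0.126] head 17.207554367563738 tilt [-4.1e-03  2.0e-04 -1.0e+00] j [ 0.81  0.31 -0.29  1.72  0.1   1.13 -0.78]
rot [-0.0066 -0.0009  0.0025]
```

>>> {"api": "play_rows", "payload": {"targets": [{"claw":0,"linear":[0,0.32,-0.16],"rotation":[-0.008,-0.001,0.003]},{"claw":0,"linear":[0.6,0,0],"rotation":[0,0,0]},{"claw":0,"linear":[0.6,0,0],"rotation":[0,0,0]},{"claw":0,"linear":[0.6,0,0],"rotation":[0,0,0]},{"claw":0,"linear":[0.4,0,0],"rotation":[0,0,0]},{"claw":0,"linear":[0,0,0],"rotation":[0,0,0]},{"claw":0,"linear":[0,0,0],"rotation":[0,0,0]}]}}

```text
time: 3.05
position: [0.499, -0.3389, 0.0569]
tool_rot: [0.976, 1.326, -0.972]
ft_force: [0.6, -0.9, 0.7]
grip_width: 1.002
```

```bash
python3 st.py "[.4917,-.3381,.040]" 17.8
```

```text
t 3.05 pos [ 0.499  -0.3389  0.0569] F [ 0.6 -0.9  0.7] tq [0.03 0.01 0.01] w 1.001900041193959 rows [ 0.673 -0.277 -0.128] head 17.91903202803639 tilt [ 0.0131 -0.0068 -0.9999] j [ 0.8   0.36 -0.29  1.76  0.12  1.02 -0.79]
rot [ 0.0013  0.0067 -0.0066]
```

>>> {"api": "play_rows", "payload": {"targets": [{"claw":0,"linear":[0,-0.37,-0.17],"rotation":[0.0016,0.009,-0.009]},{"claw":0,"linear":[0.4,0,0],"rotation":[0,0,0]},{"claw":0,"linear":[0.4,0,0],"rotation":[0,0,0]},{"claw":0,"linear":[0,0,0],"rotation":[0,0,0]},{"claw":0,"linear":[0,0,0],"rotation":[0,0,0]}]}}

```text
time: 3.47
position: [0.4894, -0.3388, 0.038]
tool_rot: [0.978, 1.342, -0.98]
ft_force: [0.3, -0.1, 0.5]
grip_width: 0.999
```

```bash
python3 st.py "[.4917,-.3381,.040]" 17.8
```

```text
t 3.4667 pos [ 0.4894 -0.3388  0.038 ] F [ 0.3 -0.1  0.5] tq [ 0.01  0.   -0.04] w 0.9985423031018131 rows [-0.079  0.095 -0.001] head 17.730537630598384 tilt [-2.6e-03  3.0e-04 -1.0e+00] j [ 0.8   0.38 -0.29  1.78  0.13  1.   -0.8 ]
rot [-0.0008 -0.0007  0.0015]
```

>>> {"api": "play_rows", "payload": {"targets": [{"claw":0.3,"linear":[-0.1,0.12,0],"rotation":[0,0,0.002]},{"claw":1,"linear":[0,0,0],"rotation":[0,0,0]},{"claw":1,"linear":[0,0,0],"rotation":[0,0,0]},{"claw":1,"linear":[0,0,0],"rotation":[0,0,0]},{"claw":1,"linear":[0,0,0],"rotation":[0,0,0]},{"claw":1,"linear":[0,0,0],"rotation":[0,0,0]},{"claw":1,"linear":[0,0,0],"rotation":[0,0,0]},{"claw":1,"linear":[0,0,0],"rotation":[0,0,0]}], "newtons": 40}}

```text
time: 4.13
position: [0.4935, -0.3381, 0.0417]
tool_rot: [0.979, 1.338, -0.976]
ft_force: [-0.1, -0.1, 0.1]
grip_width: 0.481
```

```bash
python3 st.py "[.4917,-.3381,.040]" 17.8
```

```text
t 4.1333 pos [ 0.4935 -0.3381  0.0417] F [-0.1 -0.1  0.1] tq [0.05 0.01 0.03] w 0.4810972143106797 rows [ 0.067 -0.068 -0.02 ] head 17.746264372125367 tilt [ 2.2e-03  6.0e-04 -1.0e+00] j [ 0.8   0.38 -0.29  1.77  0.12  1.01 -0.8 ]
rot [-0.0006  0.0001 -0.0015]
```

>>> {"api": "play_rows", "payload": {"targets": [{"claw":1,"linear":[0,-0.07,0],"rotation":[0,0,0]},{"claw":1,"linear":[0,0,0],"rotation":[0,0,0]},{"claw":1,"linear":[0,0,0],"rotation":[0,0,0]},{"claw":1,"linear":[0,0,0],"rotation":[0,0,0]},{"claw":1,"linear":[0,0,0],"rotation":[0,0,0]}]}}

```text
time: 4.55
position: [0.4916, -0.3381, 0.0417]
tool_rot: [0.98, 1.339, -0.976]
ft_force: [0.0, 0.8, 0.2]
grip_width: 0.365
```

```bash
python3 st.py "[.4917,-.3381,.040]" 17.8
```

```text
t 4.55 pos [ 0.4916 -0.3381  0.0417] F [0.  0.8 0.2] tq [0.05 0.06 0.02] w 0.36457428337444503 rows [0.068 0.005 0.003] head 17.75858656853706 tilt [ 0.002   0.0012 -1.    ] j [ 0.8   0.38 -0.29  1.77  0.12  1.01 -0.79]
rot [-0.0005 -0.0003 -0.0014]
```

>>> {"api": "play_rows", "payload": {"targets": [{"claw":1,"linear":[-0.2,0,0],"rotation":[0,0,0]},{"claw":1,"linear":[-0.4,0,0],"rotation":[0,0,0]},{"claw":1,"linear":[-0.6,0,0],"rotation":[0,0,0]},{"claw":1,"linear":[-0.8,0,0],"rotation":[0,0,0]},{"claw":1,"linear":[-1,0,0],"rotation":[0,0,0]},{"claw":1,"linear":[-1,0,0],"rotation":[0,0,0]},{"claw":1,"linear":[-1,0,0],"rotation":[0,0,0]},{"claw":1,"linear":[-1,0,0],"rotation":[0,0,0]},{"claw":1,"linear":[-0.5,0,0],"rotation":[0,0,0]},{"claw":1,"linear":[0,0,0],"rotation":[0,0,0]}]}}

```text
time: 5.38
position: [0.4861, -0.3362, 0.2095]
tool_rot: [0.98, 1.354, -0.979]
ft_force: [0.6, -0.1, -3.2]
grip_width: 0.366
```

```bash
python3 st.py "[.5646,-.15,.22]" 17.8
```

```text
t 5.3833 pos [ 0.4861 -0.3362  0.2095] F [ 0.6 -0.1 -3.2] tq [-0.05 -0.12  0.01] w 0.36594769974336017 rows [-0.389  5.261 -6.14 ] head 17.769564259174857 tilt [-0.0101  0.0085 -0.9999] j [ 0.82  0.23 -0.3   1.6   0.07  1.34 -0.75]
rot [-0.0004 -0.0071  0.0045]
```

>>> {"api": "play_rows", "payload": {"targets": [{"claw":1,"linear":[-0.05,0.4,-0.5],"rotation":[0,-0.007,0.004]},{"claw":1,"linear":[-0.05,0.74,-1],"rotation":[0,0,0]},{"claw":1,"linear":[-0.05,0.74,-1],"rotation":[0,0,0]},{"claw":1,"linear":[-0.05,0.74,-1],"rotation":[0,0,0]},{"claw":1,"linear":[-0.05,0.74,-1],"rotation":[0,0,0]},{"claw":1,"linear":[-0.05,0.74,-1],"rotation":[0,0,0]},{"claw":1,"linear":[0,0.74,-1],"rotation":[0,0,0]},{"claw":1,"linear":[0,0.4,-0.5],"rotation":[0,0,0]},{"claw":1,"linear":[0,0,0],"rotation":[0,0,0]},{"claw":1,"linear":[0,0,0],"rotation":[0,0,0]}]}}

```text
time: 6.22
position: [0.5536, -0.1226, 0.2088]
tool_rot: [0.978, 1.349, -0.99]
ft_force: [-0.2, -0.8, -3.6]
grip_width: 0.366
```

```bash
python3 st.py "[.5646,.0124,.17]" 17.8
python3 - <<'E'
from h import *
s=get_state();np.save('w2.npy',np.r_[s['position'],s['tool_rot']]);a=get_image('wrist')
W=cam('wrist',s);u=proj(W,(.5646,.0124,.095));print(u)
u=u.astype(int);x,y=max(u[0]-50,0),max(u[1]-40,0);print(x,y)
z=np.zeros((560,700,3),np.uint8);z[:560,:]=cv2.resize(a[y:y+80,x:x+100],(700,560),interpolation=cv2.INTER_CUBIC)
cv2.imwrite('pics/w2.png',z);cv2.imwrite('pics/w2full.png',a)
E
```

```text
t 6.2167 pos [ 0.5536 -0.1226  0.2088] F [-0.2 -0.8 -3.6] tq [-0.06  0.02 -0.03] w 0.36579594934760035 rows [ 1.551  2.054 -5.013] head 17.41547177267339 tilt [-1.280e-02  8.000e-04 -9.999e-01] j [ 0.57  0.19 -0.45  1.66  0.09  1.33 -1.16]
rot [-0.0043 -0.003   0.0076]
[148.71697747 164.09760647]
98 124
```

View pics/w2.png

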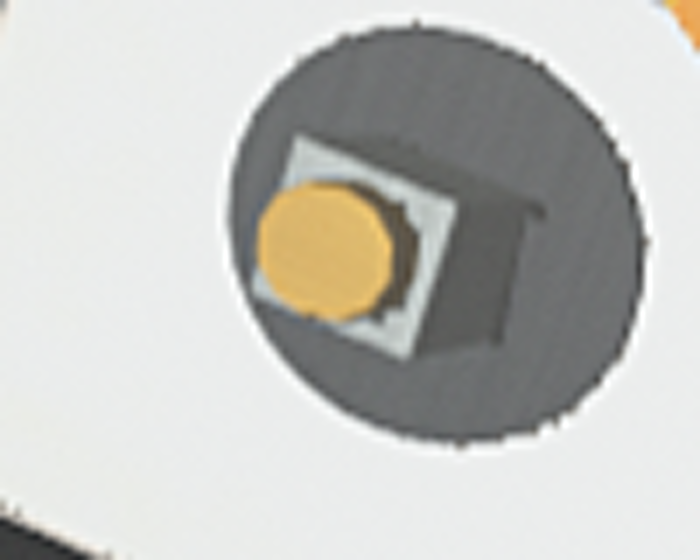

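Run:
```python
from h import *
w=np.load('w2.npy');s=dict(position=w[:3],tool_rot=w[3:]);W=cam('wrist',s);T=cam('top')
f=lambda p:(98+(p[0]+.5)/7-.5,124+(p[1]+.5)/7-.5)
c=[onz(W,f(p),.092)[:2] for p in[(295,135),(458,203),(410,360),(252,293)]]
for i in range(4):
    e=c[(i+1)%4]-c[i];print(np.linalg.norm(e),np.degrees(np.arctan2(e[1],e[0]))%90)
print('sq',np.mean(c,0),'pilot',onz(W,f((325,251)),.099),'disc',onz(W,f((437,233)),.070))
print(tri([W,T],[f((325,251)),(331,222.3)]))
```

```text
0.018052108728317532 84.40859950924927
0.018088021363866624 84.59171924877205
0.017807046353330275 83.68271810654268
0.017864929021968384 85.38459155817519
sq [0.56755427 0.01479441] pilot [0.5676938  0.01465585 0.099     ] disc [0.56808768 0.01527311 0.07      ]
[0.56538273 0.01297911 0.09890414]
```

Wrist crop: the drive square's corners give sides of 18.0 mm at 84.5° (≡ -5.5°) and a centre at (0.568, 0.015). The pilot top triangulates to 0.099 m high, as described. I'll turn the crank to heading -5.5° and go above the drive.

>>> {"api": "play_rows", "payload": {"targets": [{"claw":1,"linear":[0.1,0,0],"rotation":[0.06,-0.003,0.007]},{"claw":1,"linear":[0,0,0],"rotation":[0.075,0,0]},{"claw":1,"linear":[0,0,0],"rotation":[0.075,0,0]},{"claw":1,"linear":[0,0,0],"rotation":[0.06,0,0]},{"claw":1,"linear":[0,0,0],"rotation":[0,0,0]},{"claw":1,"linear":[0,0,0],"rotation":[0,0,0]}]}}

```text
time: 6.77
position: [0.5485, -0.1331, 0.2026]
tool_rot: [1.313, 1.136, -1.328]
ft_force: [-0.4, -0.6, -3.3]
grip_width: 0.367
```

```bash
python3 st.py "[.5677,.0147,.17]" -5.5
```

```text
t 6.7667 pos [ 0.5485 -0.1331  0.2026] F [-0.4 -0.6 -3.3] tq [0.04 0.03 0.02] w 0.3666098578104387 rows [ 1.278 -0.123 -5.966] head -8.681025921758469 tilt [-0.008  -0.0034 -1.    ] j [ 0.55  0.18 -0.41  1.68  0.08  1.31 -1.59]
rot [-0.0353  0.0028  0.0048]
```

>>> {"api": "play_rows", "payload": {"targets": [{"claw":1,"linear":[0,0,-0.5],"rotation":[-0.035,0.003,0.005]},{"claw":1,"linear":[0.1,0,-1],"rotation":[0,0,0]},{"claw":1,"linear":[0.1,0,-1],"rotation":[0,0,0]},{"claw":1,"linear":[0.1,0,-1],"rotation":[0,0,0]},{"claw":1,"linear":[0.1,0,-1],"rotation":[0,0,0]},{"claw":1,"linear":[0.1,0,-0.7],"rotation":[0,0,0]},{"claw":1,"linear":[0.1,0,-0.3],"rotation":[0,0,0]},{"claw":1,"linear":[0,0,0],"rotation":[0,0,0]},{"claw":1,"linear":[0,0,0],"rotation":[0,0,0]}]}}

```text
time: 7.52
position: [0.5603, -0.0046, 0.1847]
tool_rot: [1.271, 1.163, -1.279]
ft_force: [0.6, -0.9, -3.2]
grip_width: 0.362
```

```bash
python3 st.py "[.5677,.0147,.15]" -5.5
```

```text
t 7.5167 pos [ 0.5603 -0.0046  0.1847] F [ 0.6 -0.9 -3.2] tq [-0.07  0.08 -0.06] w 0.361815056823216 rows [ 1.382  0.228 -0.801] head -5.175457767391502 tilt [-0.0026 -0.0046 -1.    ] j [ 0.41  0.19 -0.5   1.71  0.1   1.27 -1.78]
rot [0.0036 0.0031 0.0014]
```

>>> {"api": "play_rows", "payload": {"targets": [{"claw":1,"linear":[0,0.3,-1],"rotation":[0.004,0.004,0.002]},{"claw":1,"linear":[0,0,0],"rotation":[0,0,0]},{"claw":1,"linear":[0,0,0],"rotation":[0,0,0]},{"claw":1,"linear":[0.4,0,0],"rotation":[0,0,0]},{"claw":1,"linear":[0.4,0,0],"rotation":[0,0,0]},{"claw":1,"linear":[0,0,0],"rotation":[0,0,0]},{"claw":1,"linear":[0,0,0],"rotation":[0,0,0]}]}}

```text
time: 8.1
position: [0.5705, 0.008, 0.162]
tool_rot: [1.286, 1.153, -1.289]
ft_force: [-0.6, -0.4, -2.7]
grip_width: 0.366
```

```bash
python3 st.py "[.5677,.0147,.15]" -5.5
```

```text
t 8.1 pos [0.5705 0.008  0.162 ] F [-0.6 -0.4 -2.7] tq [0.04 0.05 0.01] w 0.3661876862941031 rows [ 0.479 -0.139 -0.256] head -6.170402437766287 tilt [ 4.0e-04 -3.7e-03 -1.0e+00] j [ 0.38  0.23 -0.5   1.72  0.12  1.23 -1.83]
rot [-0.0074  0.0023 -0.0005]
```

>>> {"api": "play_rows", "payload": {"targets": [{"claw":1,"linear":[0.2,-0.17,-0.32],"rotation":[-0.009,0.003,0]},{"claw":1,"linear":[0,0,0],"rotation":[0,0,0]},{"claw":1,"linear":[0,0,0],"rotation":[0,0,0]},{"claw":1,"linear":[0,0,0],"rotation":[0,0,0]}]}}

```text
time: 8.43
position: [0.5659, 0.0163, 0.1556]
tool_rot: [1.278, 1.165, -1.278]
ft_force: [0.3, -0.2, -3.8]
grip_width: 0.362
```

```bash
python3 st.py "[.5677,.0147,.15]" -5.5
python3 - <<'E'
from h import *
a=get_image('scene');cv2.imwrite('pics/s3.png',cv2.resize(a[190:290,270:370],(600,600),interpolation=cv2.INTER_CUBIC))
for i in range(3):
  print(get_state()['position']); get_image('top')
E
python3 st.py "[.5677,.0147,.15]" -5.5
```

```text
t 8.4333 pos [0.5659 0.0163 0.1556] F [ 0.3 -0.2 -3.8] tq [-0.05  0.1  -0.03] w 0.3623459655172559 rows [0.223 0.078 0.056] head -5.33961907577121 tilt [-0.001   0.0014 -1.    ] j [ 0.38  0.22 -0.51  1.74  0.12  1.21 -1.83]
rot [ 0.0018 -0.0008  0.0007]
[0.56606536 0.01605472 0.15572477]
[0.56625615 0.01588632 0.15587861]
[0.56631436 0.01585013 0.15589853]
t 8.6333 pos [0.5664 0.0158 0.1559] F [-0.8 -0.7 -3.7] tq [ 0.07  0.07 -0.05] w 0.36475702651328806 rows [0.237 0.058 0.038] head -5.377410575805587 tilt [-2.0e-04  1.1e-03 -1.0e+00] j [ 0.38  0.22 -0.51  1.73  0.12  1.21 -1.83]
rot [ 0.0014 -0.0007  0.0002]
```

>>> {"api": "play_rows", "payload": {"targets": [{"claw":1,"linear":[0.2,0.07,0.05],"rotation":[0.001,0,0]},{"claw":1,"linear":[0.3,0,0],"rotation":[0,0,0]},{"claw":1,"linear":[0.3,0,0],"rotation":[0,0,0]},{"claw":1,"linear":[0,0,0],"rotation":[0,0,0]},{"claw":1,"linear":[0,0,0],"rotation":[0,0,0]}]}}

```text
time: 9.05
position: [0.5685, 0.0139, 0.1339]
tool_rot: [1.281, 1.163, -1.279]
ft_force: [-0.1, -1.1, -3.3]
grip_width: 0.369
```

```bash
python3 st.py "[.5677,.0147,.122]" -5.5
```

```text
t 9.05 pos [0.5685 0.0139 0.1339] F [-0.1 -1.1 -3.3] tq [ 0.03  0.01 -0.08] w 0.36869158234924476 rows [ 0.476 -0.036 -0.028] head -5.508402647835177 tilt [ 5.e-04  9.e-04 -1.e+00] j [ 0.37  0.25 -0.51  1.75  0.13  1.17 -1.84]
rot [-0.0001 -0.0006 -0.0003]
```

>>> {"api": "play_rows", "payload": {"targets": [{"claw":1,"linear":[0.12,-0.04,-0.03],"rotation":[0,0,0]},{"claw":1,"linear":[0.12,0,0],"rotation":[0,0,0]},{"claw":1,"linear":[0.12,0,0],"rotation":[0,0,0]},{"claw":1,"linear":[0,0,0],"rotation":[0,0,0]}]}}

```text
time: 9.38
position: [0.5672, 0.0149, 0.1235]
tool_rot: [1.28, 1.163, -1.28]
ft_force: [-0.3, -0.4, -3.6]
grip_width: 0.365
```

```bash
python3 st.py "[.5677,.0147,.103]" -5.5
```

```text
t 9.3833 pos [0.5672 0.0149 0.1235] F [-0.3 -0.4 -3.6] tq [ 0.05  0.07 -0.01] w 0.36482377536065586 rows [0.822 0.023 0.007] head -5.50443554342791 tilt [-5.0e-04  1.1e-03 -1.0e+00] j [ 0.37  0.26 -0.51  1.77  0.13  1.15 -1.84]
rot [-0.     -0.0007  0.0004]
```

Over the pilot with no contact. Now the square, gently.

>>> {"api": "play_rows", "payload": {"targets": [{"claw":1,"linear":[0.1,0.02,0],"rotation":[0,0,0]},{"claw":1,"linear":[0.1,0,0],"rotation":[0,0,0]},{"claw":1,"linear":[0.1,0,0],"rotation":[0,0,0]},{"claw":1,"linear":[0,0,0],"rotation":[0,0,0]}]}}

```text
time: 9.72
position: [0.5679, 0.0149, 0.1155]
tool_rot: [1.28, 1.163, -1.279]
ft_force: [-0.0, 0.2, -3.7]
grip_width: 0.362
```

```bash
python3 st.py "[.5677,.0147,.103]" -5.5
```

```text
t 9.7167 pos [0.5679 0.0149 0.1155] F [-0.   0.2 -3.7] tq [0.07 0.02 0.03] w 0.3621614752796278 rows [ 0.501 -0.006  0.01 ] head -5.502169531853161 tilt [-0.     0.001 -1.   ] j [ 0.37  0.26 -0.51  1.78  0.14  1.14 -1.85]
rot [-0.     -0.0007  0.0001]
```

>>> {"api": "play_rows", "payload": {"targets": [{"claw":1,"linear":[0.1,0,0],"rotation":[0,0,0]},{"claw":1,"linear":[0.1,0,0],"rotation":[0,0,0]},{"claw":1,"linear":[0.1,0,0],"rotation":[0,0,0]},{"claw":1,"linear":[0.05,0,0],"rotation":[0,0,0]},{"claw":1,"linear":[0,0,0],"rotation":[0,0,0]}]}}

```text
time: 10.13
position: [0.5679, 0.0149, 0.1059]
tool_rot: [1.28, 1.163, -1.279]
ft_force: [0.3, 0.4, -4.1]
grip_width: 0.366
```

```bash
python3 st.py "[.5677,.0147,.103]" -5.5
```

```text
t 10.1333 pos [0.5679 0.0149 0.1059] F [ 0.3  0.4 -4.1] tq [ 0.02  0.09 -0.01] w 0.3662903699612196 rows [ 0.115 -0.006  0.01 ] head -5.499917382967657 tilt [-0.     0.001 -1.   ] j [ 0.37  0.27 -0.5   1.78  0.14  1.12 -1.85]
rot [ 0.     -0.0007  0.0001]
```

>>> {"api": "play_rows", "payload": {"targets": [{"claw":1,"linear":[0.05,0,0],"rotation":[0,0,0]},{"claw":1,"linear":[0.05,0,0],"rotation":[0,0,0]},{"claw":1,"linear":[0,0,0],"rotation":[0,0,0]}]}}

```text
time: 10.38
position: [0.5681, 0.0149, 0.1032]
tool_rot: [1.281, 1.163, -1.279]
ft_force: [-0.6, 0.1, -4.3]
grip_width: 0.366
```

```bash
python3 st.py "[.5677,.0147,.103]" -5.5
```

```text
t 10.3833 pos [0.5681 0.0149 0.1032] F [-0.6  0.1 -4.3] tq [-0.    0.07 -0.02] w 0.36633767761511815 rows [ 0.006 -0.014  0.008] head -5.506078778812051 tilt [ 3.e-04  1.e-03 -1.e+00] j [ 0.37  0.28 -0.5   1.79  0.15  1.11 -1.85]
rot [-0.0001 -0.0007 -0.0002]
```

>>> {"api": "play_rows", "payload": {"targets": [{"claw":1,"linear":[0.03,0,0],"rotation":[0,0,0]},{"claw":1,"linear":[0.03,0,0],"rotation":[0,0,0]},{"claw":1,"linear":[0,0,0],"rotation":[0,0,0]}]}}

```text
time: 10.63
position: [0.5682, 0.0149, 0.1027]
tool_rot: [1.28, 1.162, -1.279]
ft_force: [-0.8, 0.5, -4.9]
grip_width: 0.367
```

```bash
python3 st.py "[.5677,.0147,.103]" -5.5
```

```text
t 10.6333 pos [0.5682 0.0149 0.1027] F [-0.8  0.5 -4.9] tq [0.09 0.13 0.  ] w 0.3665057375805971 rows [-0.013 -0.019  0.01 ] head -5.50747513101211 tilt [ 6.e-04  7.e-04 -1.e+00] j [ 0.37  0.28 -0.5   1.79  0.15  1.11 -1.85]
rot [-0.0001 -0.0004 -0.0003]
```

>>> {"api": "play_rows", "payload": {"targets": [{"claw":0.3,"linear":[0,0,0],"rotation":[0,0,0]},{"claw":0.3,"linear":[0,0,0],"rotation":[0,0,0]},{"claw":0.3,"linear":[0,0,0],"rotation":[0,0,0]},{"claw":0.3,"linear":[0,0,0],"rotation":[0,0,0]},{"claw":0.3,"linear":[0,0,0],"rotation":[0,0,0]}]}}

```text
time: 11.05
position: [0.571, 0.0152, 0.105]
tool_rot: [1.284, 1.158, -1.274]
ft_force: [0.3, -1.1, 0.3]
grip_width: 0.646
```

```bash
python3 st.py "[.5677,.0147,.22]" -5.5
```

```text
t 11.05 pos [0.571  0.0152 0.105 ] F [ 0.3 -1.1  0.3] tq [ 0.03  0.01 -0.01] w 0.6464483106571197 rows [-4.602 -0.097  0.026] head -5.50313010775992 tilt [ 7.2e-03  7.0e-04 -1.0e+00] j [ 0.37  0.28 -0.5   1.78  0.15  1.11 -1.85]
rot [-0.     -0.0009 -0.0045]
```

>>> {"api": "play_rows", "payload": {"targets": [{"claw":0.3,"linear":[-0.3,-0.1,0],"rotation":[0,-0.001,-0.005]},{"claw":0.3,"linear":[-0.6,0,0],"rotation":[0,0,0]},{"claw":0,"linear":[-0.8,0,0],"rotation":[0,0,0]},{"claw":0,"linear":[-0.8,0,0],"rotation":[0,0,0]},{"claw":0,"linear":[-0.8,0,0],"rotation":[0,0,0]},{"claw":0,"linear":[-0.5,0,0],"rotation":[0,0,0]},{"claw":0,"linear":[0,0,0],"rotation":[0,0,0]},{"claw":0,"linear":[0,0,0],"rotation":[0,0,0]}]}}

```text
time: 11.72
position: [0.5679, 0.016, 0.2075]
tool_rot: [1.278, 1.164, -1.281]
ft_force: [0.5, 0.4, -0.4]
grip_width: 0.985
```

```bash
python3 st.py "[.6324,.0085,.20]" -5.5
python3 - <<'E'
from h import *
s=get_state();np.save('w3.npy',np.r_[s['position'],s['tool_rot']]);a=get_image('wrist');b=get_image('scene')
W=cam('wrist',s);print(proj(W,(.5677,.0147,.131)),proj(W,(.6324,.0085,.159)))
z=np.zeros((480,800,3),np.uint8);z[:,:400]=cv2.resize(a[30:270,220:420],(400,480),interpolation=cv2.INTER_CUBIC);z[:,400:]=cv2.resize(b[170:290,290:390],(400,480),interpolation=cv2.INTER_CUBIC)
cv2.imwrite('pics/w3.png',z)
E
```

```text
t 11.7167 pos [0.5679 0.016  0.2075] F [ 0.5  0.4 -0.4] tq [ 0.07  0.03 -0.08] w 0.9851360881989272 rows [0.292 2.599 0.055] head -5.452555996415846 tilt [-2.3e-03  1.0e-04 -1.0e+00] j [ 0.38  0.19 -0.51  1.66  0.1   1.31 -1.82]
rot [0.0005 0.0001 0.0015]
[318.54813896 244.85012958] [319.09717425 147.26922649]
```

View pics/w3.png

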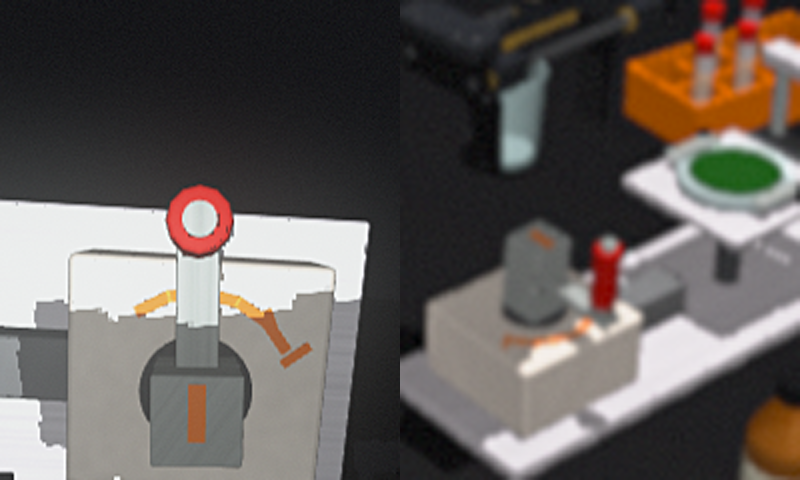

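The picture shows the hub seated: its top face is 46.5 px wide, against 47 expected seated and 51 expected on the shoulder. The handle is at wrist pixel (320,139). The deck is still down and the dish is intact. Next I go over the handle.

>>> {"api": "play_rows", "payload": {"targets": [{"claw":0,"linear":[0,0.6,0],"rotation":[0,0,0]},{"claw":0,"linear":[0,0.8,0.02],"rotation":[0,0,0]},{"claw":0,"linear":[0,0.8,0.02],"rotation":[0,0,0]},{"claw":0,"linear":[0,0.4,0],"rotation":[0,0,0]},{"claw":0.3,"linear":[0,0,0],"rotation":[0,0,0]},{"claw":0.3,"linear":[0,0,0],"rotation":[0,0,0]}]}}

```text
time: 12.32
position: [0.6298, 0.0084, 0.1982]
tool_rot: [1.27, 1.175, -1.291]
ft_force: [-0.1, -0.1, -0.2]
grip_width: 0.923
```

```bash
python3 st.py "[.633,.0086,.12]" -5.5
```

```text
t 12.3167 pos [0.6298 0.0084 0.1982] F [-0.1 -0.1 -0.2] tq [0.04 0.05 0.02] w 0.9229233886985017 rows [ 3.125  0.179 -0.027] head -5.408074821021939 tilt [-1.670e-02 -4.000e-04 -9.999e-01] j [ 0.34  0.34 -0.5   1.51  0.16  1.35 -1.84]
rot [0.001  0.0013 0.0106]
```

>>> {"api": "play_rows", "payload": {"targets": [{"claw":0.3,"linear":[0,0.1,-0.03],"rotation":[0.001,0.001,0.012]},{"claw":0.3,"linear":[0.5,0,0],"rotation":[0,0,0]},{"claw":0.3,"linear":[0.6,0,0],"rotation":[0,0,0]},{"claw":0.3,"linear":[0.6,0,0],"rotation":[0,0,0]},{"claw":0.3,"linear":[0.5,0,0],"rotation":[0,0,0]},{"claw":0.3,"linear":[0,0,0],"rotation":[0,0,0]},{"claw":0.3,"linear":[0,0,0],"rotation":[0,0,0]}]}}

```text
time: 12.9
position: [0.6263, 0.0096, 0.1363]
tool_rot: [1.276, 1.162, -1.28]
ft_force: [-0.4, 0.4, 0.1]
grip_width: 0.708
```

```bash
python3 st.py "[.633,.0086,.12]" -5.5
```

```text
t 12.9 pos [0.6263 0.0096 0.1363] F [-0.4  0.4  0.1] tq [ 0.05  0.05 -0.03] w 0.7076257549297296 rows [0.652 0.272 0.013] head -5.40062973606277 tilt [-9.0e-04 -2.2e-03 -1.0e+00] j [ 0.34  0.37 -0.49  1.61  0.18  1.22 -1.86]
rot [0.0011 0.0014 0.0004]
```

>>> {"api": "play_rows", "payload": {"targets": [{"claw":0.3,"linear":[0.3,0.37,0.02],"rotation":[0.001,0.002,0]},{"claw":0.3,"linear":[0.3,0,0],"rotation":[0,0,0]},{"claw":0.5,"linear":[0,0,0],"rotation":[0,0,0]},{"claw":1,"linear":[0,0,0],"rotation":[0,0,0]},{"claw":1,"linear":[0,0,0],"rotation":[0,0,0]}], "newtons": 15}}

```text
time: 13.32
position: [0.6366, 0.008, 0.1213]
tool_rot: [1.281, 1.161, -1.278]
ft_force: [0.5, 0.4, 0.9]
grip_width: 0.555
```

```bash
python3 st.py "[.633,.0086,.12]" -5.5
```

```text
t 13.3167 pos [0.6366 0.008  0.1213] F [0.5 0.4 0.9] tq [ 0.    0.02 -0.01] w 0.5547158425127 rows [ 0.05  -0.147 -0.011] head -5.509109046193509 tilt [ 1.9e-03  8.0e-04 -1.0e+00] j [ 0.33  0.4  -0.49  1.6   0.2   1.19 -1.86]
rot [-0.0001 -0.0006 -0.0011]
```

>>> {"api": "play_rows", "payload": {"targets": [{"claw":1,"linear":[0,-0.14,0],"rotation":[0,0,0]},{"claw":1,"linear":[0,0,0],"rotation":[0,0,0]},{"claw":1,"linear":[0,0,0],"rotation":[0,0,0]},{"claw":1,"linear":[0,0,0],"rotation":[0,0,0]},{"claw":1,"linear":[0,0,0],"rotation":[0,0,0]},{"claw":1,"linear":[0,0,0],"rotation":[0,0,0]},{"claw":1,"linear":[0,0,0],"rotation":[0,0,0]},{"claw":1,"linear":[0,0,0],"rotation":[0,0,0]}]}}

```text
time: 13.98
position: [0.6334, 0.0086, 0.1229]
tool_rot: [1.282, 1.16, -1.276]
ft_force: [0.8, 0.1, -0.7]
grip_width: 0.221
```

```bash
python3 st.py "[.633,.0086,.12]" -5.5
```

```text
t 13.9833 pos [0.6334 0.0086 0.1229] F [ 0.8  0.1 -0.7] tq [0.01 0.02 0.03] w 0.22079571232481482 rows [ 0.116 -0.017  0.002] head -5.499794576014035 tilt [ 4.2e-03  6.0e-04 -1.0e+00] j [ 0.34  0.39 -0.49  1.61  0.19  1.19 -1.86]
rot [ 0.     -0.0006 -0.0026]
```

```bash
cat > w.py <<'E'
from h import *
import sys
c=np.array([.568,.0148]);step=np.radians(float(sys.argv[1]));n=int(sys.argv[2]);Z=float(sys.argv[3]) if len(sys.argv)>3 else .1225
eff=.95
s=get_state();M=R.from_rotvec(s['tool_rot']).as_matrix();p=s['position'];F=s['ft_force']
r=p[:2]-c;a=np.arctan2(r[1],r[0]);t=np.array([np.sin(a),-np.cos(a)]);u=r/np.linalg.norm(r)
print('t',round(s['time'],2),'ang',round(np.degrees(a),1),'r',round(np.linalg.norm(r)*1e3,2),'z',round(p[2],4),'Ftan',round(F[:2]@t,2),'Frad',round(F[:2]@u,2),'Fz',round(F[2],2),'w',round(s['grip_width'],3))
h=np.radians(-5.5);D=np.array([[0,np.cos(h),np.sin(h)],[0,np.sin(h),-np.cos(h)],[-1,0,0]])
print('rot',np.round(R.from_matrix(M.T@D).as_rotvec()/(np.pi/2),4))
P=lambda b:c+.065*np.array([np.cos(b),np.sin(b)])
for k in range(n):
    b=a-k*step*eff
    d=np.r_[P(b-step)-P(b),0]
    if k==0:d=np.r_[P(b-step)-p[:2],Z-p[2]]
    print(np.round(D.T@d/.025,2))
E
python3 w.py 6 10
```

```text
t 13.98 ang -5.4 r 65.7 z 0.1229 Ftan -0.21 Frad 0.76 Fz -0.65 w 0.221
rot [ 0.     -0.0006 -0.0026]
[ 0.02 -0.04  0.27]
[ 0.   -0.04  0.27]
[ 0.   -0.07  0.26]
[ 0.   -0.09  0.26]
[ 0.   -0.12  0.25]
[ 0.   -0.14  0.23]
[ 0.   -0.16  0.22]
[ 0.   -0.18  0.2 ]
[ 0.   -0.2   0.18]
[ 0.   -0.22  0.16]
```

>>> {"api": "play_rows", "payload": {"targets": [{"claw":1,"linear":[0,-0.04,0.27],"rotation":[0,0,-0.002]},{"claw":1,"linear":[0,-0.04,0.27],"rotation":[0,0,0]},{"claw":1,"linear":[0,-0.07,0.26],"rotation":[0,0,0]},{"claw":1,"linear":[0,-0.09,0.26],"rotation":[0,0,0]},{"claw":1,"linear":[0,-0.12,0.25],"rotation":[0,0,0]},{"claw":1,"linear":[0,-0.14,0.23],"rotation":[0,0,0]},{"claw":1,"linear":[0,-0.16,0.22],"rotation":[0,0,0]},{"claw":1,"linear":[0,-0.18,0.2],"rotation":[0,0,0]}]}}

```text
time: 14.65
position: [0.6066, -0.0388, 0.1233]
tool_rot: [1.285, 1.166, -1.273]
ft_force: [0.1, 2.3, 0.3]
grip_width: 0.222
```

```bash
python3 w.py 12 10
```

```text
t 14.65 ang -54.2 r 66.04 z 0.1233 Ftan -1.41 Frad -1.86 Fz 0.27 w 0.222
rot [ 0.0011 -0.0045 -0.0014]
[ 0.03 -0.47  0.28]
[ 0.   -0.5   0.22]
[ 0.   -0.53  0.12]
[ 0.   -0.54  0.01]
[ 0.   -0.53 -0.1 ]
[ 0.   -0.51 -0.2 ]
[ 0.   -0.46 -0.3 ]
[ 0.   -0.39 -0.38]
[ 0.   -0.3  -0.45]
[ 0.   -0.21 -0.5 ]
```

>>> {"api": "play_rows", "payload": {"targets": [{"claw":1,"linear":[0.01,-0.47,0.28],"rotation":[0.001,-0.004,-0.001]},{"claw":1,"linear":[0,-0.51,0.2],"rotation":[0,0,0]},{"claw":1,"linear":[0,-0.54,0.09],"rotation":[0,0,0]},{"claw":1,"linear":[0,-0.54,-0.02],"rotation":[0,0,0]},{"claw":1,"linear":[0,-0.53,-0.13],"rotation":[0,0,0]},{"claw":1,"linear":[0,-0.49,-0.24],"rotation":[0,0,0]},{"claw":1,"linear":[0,-0.43,-0.34],"rotation":[0,0,0]},{"claw":1,"linear":[0,-0.35,-0.42],"rotation":[0,0,0]},{"claw":1,"linear":[0,-0.25,-0.48],"rotation":[0,0,0]},{"claw":1,"linear":[0,-0.14,-0.52],"rotation":[0,0,0]}]}}

```text
time: 15.48
position: [0.5022, 0.0009, 0.1264]
tool_rot: [1.29, 1.138, -1.281]
ft_force: [-3.1, -2.0, 3.4]
grip_width: 0.222
```

```bash
sed -i 's/eff=.95/eff=1/' w.py; python3 w.py 12 10
```

```text
t 15.48 ang -168.1 r 67.21 z 0.1264 Ftan -1.35 Frad 3.5 Fz 3.39 w 0.222
rot [-0.0082  0.0048 -0.0105]
[ 0.16 -0.02 -0.56]
[ 0.    0.01 -0.54]
[ 0.    0.12 -0.53]
[ 0.    0.23 -0.49]
[ 0.    0.32 -0.44]
[ 0.    0.41 -0.36]
[ 0.    0.47 -0.27]
[ 0.    0.52 -0.16]
[ 0.    0.54 -0.05]
[0.   0.54 0.06]
```

>>> {"api": "play_rows", "payload": {"targets": [{"claw":1,"linear":[0.08,-0.02,-0.52],"rotation":[-0.008,0.005,-0.01]},{"claw":1,"linear":[0.02,0.02,-0.54],"rotation":[0,0,0]},{"claw":1,"linear":[0,0.12,-0.53],"rotation":[0,0,0]},{"claw":1,"linear":[0,0.23,-0.49],"rotation":[0,0,0]},{"claw":1,"linear":[0,0.32,-0.44],"rotation":[0,0,0]},{"claw":1,"linear":[0,0.41,-0.36],"rotation":[0,0,0]},{"claw":1,"linear":[0,0.47,-0.27],"rotation":[0,0,0]},{"claw":1,"linear":[0,0.52,-0.16],"rotation":[0,0,0]},{"claw":1,"linear":[0,0.54,-0.05],"rotation":[0,0,0]},{"claw":1,"linear":[0,0.54,0.06],"rotation":[0,0,0]}]}}

```text
time: 16.32
position: [0.5818, 0.0797, 0.1248]
tool_rot: [1.255, 1.162, -1.292]
ft_force: [-1.3, -0.7, 2.3]
grip_width: 0.225
```

```bash
python3 w.py 12 10
```

```text
t 16.32 ang 78.0 r 66.3 z 0.1248 Ftan -1.14 Frad -0.98 Fz 2.29 w 0.225
rot [0.0045 0.0116 0.0078]
[0.09 0.52 0.17]
[0.   0.49 0.23]
[0.   0.44 0.32]
[0.   0.36 0.41]
[0.   0.27 0.47]
[0.   0.16 0.52]
[0.   0.05 0.54]
[ 0.   -0.06  0.54]
[ 0.   -0.17  0.52]
[ 0.   -0.28  0.47]
```

>>> {"api": "play_rows", "payload": {"targets": [{"claw":1,"linear":[0.05,0.53,0.15],"rotation":[0.004,0.011,0.008]},{"claw":1,"linear":[0,0.49,0.23],"rotation":[0,0,0]},{"claw":1,"linear":[0,0.44,0.32],"rotation":[0,0,0]},{"claw":1,"linear":[0,0.36,0.41],"rotation":[0,0,0]},{"claw":1,"linear":[0,0.27,0.47],"rotation":[0,0,0]},{"claw":1,"linear":[0,0.16,0.52],"rotation":[0,0,0]},{"claw":1,"linear":[0,0.05,0.54],"rotation":[0,0,0]},{"claw":1,"linear":[0,-0.06,0.54],"rotation":[0,0,0]},{"claw":1,"linear":[0,-0.17,0.52],"rotation":[0,0,0]},{"claw":1,"linear":[0,-0.28,0.47],"rotation":[0,0,0]}]}}

```text
time: 17.15
position: [0.6174, -0.03, 0.1222]
tool_rot: [1.28, 1.178, -1.277]
ft_force: [-1.9, 4.2, 2.4]
grip_width: 0.223
```

```bash
python3 w.py 12 10
```

```text
t 17.15 ang -42.2 r 66.7 z 0.1222 Ftan -1.85 Frad -4.21 Fz 2.41 w 0.223
rot [ 0.003  -0.0063  0.0051]
[-0.01 -0.42  0.36]
[ 0.   -0.44  0.31]
[ 0.   -0.5   0.21]
[ 0.   -0.53  0.11]
[ 0.   -0.54 -0.01]
[ 0.   -0.53 -0.12]
[ 0.   -0.49 -0.23]
[ 0.   -0.44 -0.33]
[ 0.   -0.36 -0.41]
[ 0.   -0.27 -0.47]
```

>>> {"api": "play_rows", "payload": {"targets": [{"claw":1,"linear":[0,-0.42,0.36],"rotation":[0.003,-0.006,0.005]},{"claw":1,"linear":[0,-0.44,0.31],"rotation":[0,0,0]},{"claw":1,"linear":[0,-0.5,0.21],"rotation":[0,0,0]},{"claw":1,"linear":[0,-0.53,0.11],"rotation":[0,0,0]},{"claw":1,"linear":[0,-0.54,-0.01],"rotation":[0,0,0]},{"claw":1,"linear":[0,-0.53,-0.12],"rotation":[0,0,0]},{"claw":1,"linear":[0,-0.49,-0.23],"rotation":[0,0,0]},{"claw":1,"linear":[0,-0.44,-0.33],"rotation":[0,0,0]},{"claw":1,"linear":[0,-0.36,-0.41],"rotation":[0,0,0]},{"claw":1,"linear":[0,-0.27,-0.47],"rotation":[0,0,0]}]}}

```text
time: 17.98
position: [0.5089, -0.0163, 0.1247]
tool_rot: [1.307, 1.134, -1.269]
ft_force: [-2.9, -3.6, 4.2]
grip_width: 0.225
```

```bash
python3 w.py 12 10
```

```text
t 17.98 ang -152.3 r 66.73 z 0.1247 Ftan -1.88 Frad 4.24 Fz 4.21 w 0.225
rot [-0.0107 -0.0021 -0.0185]
[ 0.09 -0.19 -0.52]
[ 0.   -0.14 -0.52]
[ 0.   -0.03 -0.54]
[ 0.    0.08 -0.54]
[ 0.    0.19 -0.51]
[ 0.    0.29 -0.46]
[ 0.    0.38 -0.39]
[ 0.    0.45 -0.3 ]
[ 0.    0.51 -0.2 ]
[ 0.    0.54 -0.09]
```

>>> {"api": "play_rows", "payload": {"targets": [{"claw":1,"linear":[0,-0.19,-0.51],"rotation":[-0.01,-0.002,-0.018]},{"claw":1,"linear":[0,-0.14,-0.52],"rotation":[0,0,0]},{"claw":1,"linear":[0,-0.03,-0.54],"rotation":[0,0,0]},{"claw":1,"linear":[0,0.08,-0.54],"rotation":[0,0,0]},{"claw":1,"linear":[0,0.19,-0.51],"rotation":[0,0,0]},{"claw":1,"linear":[0,0.29,-0.46],"rotation":[0,0,0]},{"claw":1,"linear":[0,0.38,-0.39],"rotation":[0,0,0]},{"claw":1,"linear":[0,0.45,-0.3],"rotation":[0,0,0]},{"claw":1,"linear":[0,0.51,-0.2],"rotation":[0,0,0]},{"claw":1,"linear":[0,0.54,-0.09],"rotation":[0,0,0]}]}}

```text
time: 18.82
position: [0.5671, 0.0815, 0.1248]
tool_rot: [1.27, 1.151, -1.285]
ft_force: [-0.8, -3.2, 1.8]
grip_width: 0.224
```

```bash
python3 w.py 12 10
```

```text
t 18.82 ang 90.7 r 66.66 z 0.1248 Ftan -0.89 Frad -3.19 Fz 1.8 w 0.224
rot [-0.      0.0089 -0.0011]
[0.09 0.55 0.06]
[0.   0.53 0.11]
[0.   0.5  0.22]
[0.   0.44 0.32]
[0.   0.37 0.4 ]
[0.   0.27 0.47]
[0.   0.17 0.52]
[0.   0.06 0.54]
[ 0.   -0.05  0.54]
[ 0.   -0.17  0.52]
```

>>> {"api": "play_rows", "payload": {"targets": [{"claw":1,"linear":[0.02,0.54,0.04],"rotation":[0,0.009,-0.001]},{"claw":1,"linear":[0,0.53,0.11],"rotation":[0,0,0]},{"claw":1,"linear":[0,0.5,0.22],"rotation":[0,0,0]},{"claw":1,"linear":[0,0.44,0.32],"rotation":[0,0,0]},{"claw":1,"linear":[0,0.37,0.4],"rotation":[0,0,0]},{"claw":1,"linear":[0,0.27,0.47],"rotation":[0,0,0]},{"claw":1,"linear":[0,0.17,0.52],"rotation":[0,0,0]},{"claw":1,"linear":[0,0.06,0.54],"rotation":[0,0,0]},{"claw":1,"linear":[0,-0.05,0.54],"rotation":[0,0,0]},{"claw":1,"linear":[0,-0.17,0.52],"rotation":[0,0,0]}]}}

```text
time: 19.65
position: [0.6261, -0.0157, 0.1235]
tool_rot: [1.275, 1.176, -1.275]
ft_force: [-2.1, 2.6, 2.3]
grip_width: 0.223
```

```bash
python3 w.py 12 10
```

```text
t 19.65 ang -27.8 r 65.61 z 0.1235 Ftan -1.31 Frad -3.04 Fz 2.35 w 0.223
rot [ 0.0055 -0.0035  0.0043]
[ 0.04 -0.28  0.47]
[ 0.   -0.35  0.41]
[ 0.   -0.43  0.33]
[ 0.   -0.49  0.24]
[ 0.   -0.53  0.13]
[ 0.   -0.54  0.02]
[ 0.   -0.53 -0.1 ]
[ 0.   -0.5  -0.21]
[ 0.   -0.45 -0.31]
[ 0.   -0.38 -0.39]
```

Total is now about 742°. One more call of about 100° stays short of the earliest possible stop (900°).

>>> {"api": "play_rows", "payload": {"targets": [{"claw":1,"linear":[0,-0.28,0.47],"rotation":[0.005,-0.003,0.004]},{"claw":1,"linear":[0,-0.35,0.41],"rotation":[0,0,0]},{"claw":1,"linear":[0,-0.43,0.33],"rotation":[0,0,0]},{"claw":1,"linear":[0,-0.49,0.24],"rotation":[0,0,0]},{"claw":1,"linear":[0,-0.53,0.13],"rotation":[0,0,0]},{"claw":1,"linear":[0,-0.54,0.02],"rotation":[0,0,0]},{"claw":1,"linear":[0,-0.53,-0.1],"rotation":[0,0,0]},{"claw":1,"linear":[0,-0.5,-0.21],"rotation":[0,0,0]},{"claw":1,"linear":[0,-0.45,-0.31],"rotation":[0,0,0]},{"claw":1,"linear":[0,-0.38,-0.39],"rotation":[0,0,0]}]}}

```text
time: 20.48
position: [0.5144, -0.025, 0.1247]
tool_rot: [1.308, 1.149, -1.26]
ft_force: [3.0, -0.0, -2.6]
grip_width: 0.22
```

```bash
python3 w.py 6 10
python3 - <<'E'
from h import *
a=get_image('scene');cv2.imwrite('pics/s4.png',cv2.resize(a[160:290,290:430],(700,650))[:600])
E
```

```text
t 20.48 ang -143.4 r 66.76 z 0.1247 Ftan -1.82 Frad -2.42 Fz -2.58 w 0.22
rot [-0.0055 -0.0095 -0.0155]
[ 0.09 -0.12 -0.26]
[ 0.   -0.15 -0.23]
[ 0.   -0.12 -0.24]
[ 0.   -0.1  -0.25]
[ 0.   -0.07 -0.26]
[ 0.   -0.04 -0.27]
[ 0.   -0.01 -0.27]
[ 0.    0.01 -0.27]
[ 0.    0.04 -0.27]
[ 0.    0.07 -0.26]
```

View pics/s4.png

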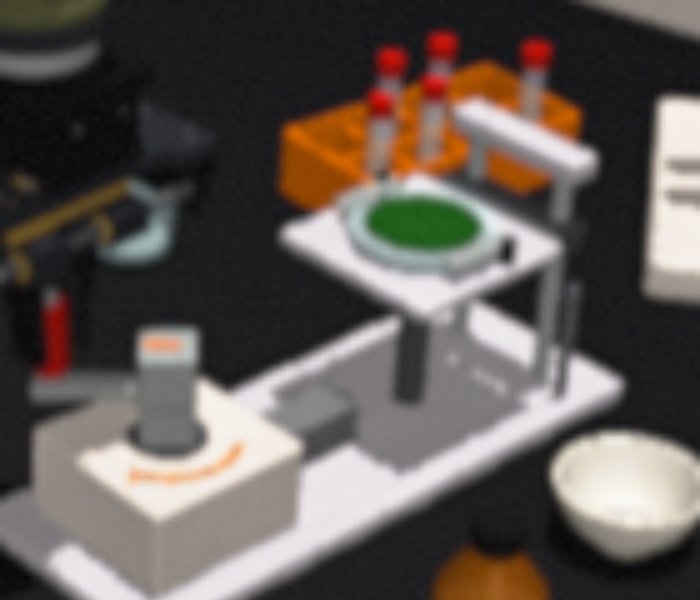

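The deck has clearly risen and the hub sits low on the drive. Total is about 858°, so I wind slowly from here and watch the tangential force.

>>> {"api": "play_rows", "payload": {"targets": [{"claw":1,"linear":[0.04,-0.14,-0.25],"rotation":[-0.005,-0.009,-0.015]},{"claw":1,"linear":[0,-0.15,-0.23],"rotation":[0,0,0]},{"claw":1,"linear":[0,-0.12,-0.24],"rotation":[0,0,0]},{"claw":1,"linear":[0,-0.1,-0.25],"rotation":[0,0,0]},{"claw":1,"linear":[0,-0.07,-0.26],"rotation":[0,0,0]},{"claw":1,"linear":[0,-0.04,-0.27],"rotation":[0,0,0]}]}}

```text
time: 21.03
position: [0.5007, 0.0129, 0.1248]
tool_rot: [1.279, 1.155, -1.281]
ft_force: [0.2, -0.9, 1.5]
grip_width: 0.223
```

```bash
python3 w.py 5 10
```

```text
t 21.03 ang -178.4 r 67.35 z 0.1248 Ftan -0.93 Frad -0.13 Fz 1.51 w 0.223
rot [-0.0013  0.0033 -0.0024]
[ 0.09  0.07 -0.24]
[ 0.    0.   -0.23]
[ 0.    0.02 -0.23]
[ 0.    0.04 -0.22]
[ 0.    0.06 -0.22]
[ 0.    0.08 -0.21]
[ 0.   0.1 -0.2]
[ 0.    0.11 -0.2 ]
[ 0.    0.13 -0.18]
[ 0.    0.15 -0.17]
```

>>> {"api": "play_rows", "payload": {"targets": [{"claw":1,"linear":[0.02,0.04,-0.22],"rotation":[-0.001,0.003,-0.002]},{"claw":1,"linear":[0,0.01,-0.21],"rotation":[0,0,0]},{"claw":1,"linear":[0,0.03,-0.21],"rotation":[0,0,0]},{"claw":1,"linear":[0,0.05,-0.2],"rotation":[0,0,0]},{"claw":1,"linear":[0,0.07,-0.2],"rotation":[0,0,0]},{"claw":1,"linear":[0,0.08,-0.19],"rotation":[0,0,0]}]}}

```text
time: 21.53
position: [0.5083, 0.0462, 0.1246]
tool_rot: [1.274, 1.166, -1.284]
ft_force: [-3.0, -3.2, 4.0]
grip_width: 0.222
```

```bash
python3 w.py 4.5 6
```

```text
t 21.53 ang 152.2 r 67.52 z 0.1246 Ftan -4.25 Frad 1.1 Fz 3.99 w 0.222
rot [0.0008 0.0015 0.004 ]
[ 0.08  0.18 -0.15]
[ 0.    0.1  -0.18]
[ 0.    0.11 -0.17]
[ 0.    0.13 -0.16]
[ 0.    0.14 -0.15]
[ 0.    0.15 -0.14]
```

>>> {"api": "play_rows", "payload": {"targets": [{"claw":1,"linear":[0,0,0],"rotation":[0,0,0]},{"claw":1,"linear":[0,0,0],"rotation":[0,0,0]}]}}

```text
time: 21.7
position: [0.5082, 0.0464, 0.1244]
tool_rot: [1.271, 1.167, -1.285]
ft_force: [-3.4, -3.4, 4.8]
grip_width: 0.225
```

```bash
python3 w.py 3 6
```

```text
t 21.7 ang 152.2 r 67.59 z 0.1244 Ftan -4.6 Frad 1.39 Fz 4.77 w 0.225
rot [0.0016 0.0024 0.005 ]
[ 0.08  0.15 -0.09]
[ 0.    0.06 -0.12]
[ 0.    0.07 -0.12]
[ 0.    0.07 -0.11]
[ 0.    0.08 -0.11]
[ 0.    0.09 -0.11]
```

Run:
```python
from h import *
def g(a):
    a=a.astype(int);m=((a[...,1]>a[...,2]+25)&(a[...,1]>a[...,0]+25)).astype(np.uint8)
    m[:,:300]=0;n,l,st,c=cv2.connectedComponentsWithStats(m);i=1+np.argmax(st[1:,4]);return c[i],st[i,4]
S=cam('scene')
a0=cv2.imread('pics/scene.png');a1=get_image('scene');cv2.imwrite('pics/s5f.png',a1)
c0,n0=g(a0);c1,n1=g(a1);print(c0,n0,c1,n1)
X=onz(cam('top'),(249.5,209.5),.105);print(X)
for z in(.105,.135):print(proj(S,(X[0],X[1],z)))
print('rise mm',(c0[1]-c1[1])/((proj(S,(X[0],X[1],.105))-proj(S,(X[0],X[1],.135)))[1]/30))
```

```text
[373.25668449 212.22459893] 187 [374.0972973  203.52972973] 185
[0.59584036 0.20932638 0.105     ]
[372.63177285 213.6900973 ]
[373.38493666 205.05662843]
rise mm 30.213356901270867
```

Static tangential force is 4.6 N at about 922°. The green dish has risen 30.2 mm by image and 30.7 mm by turns, so the deck is at its stop. I ease off slightly, release, and rise.

>>> {"api": "play_rows", "payload": {"targets": [{"claw":1,"linear":[-0.04,-0.06,0.11],"rotation":[0.001,0.002,0.005]},{"claw":0.3,"linear":[0,0,0],"rotation":[0,0,0]},{"claw":0.3,"linear":[0,0,0],"rotation":[0,0,0]},{"claw":0.3,"linear":[0,0,0],"rotation":[0,0,0]},{"claw":0.3,"linear":[0,0,0],"rotation":[0,0,0]}]}}

```text
time: 22.17
position: [0.5072, 0.0426, 0.1245]
tool_rot: [1.284, 1.16, -1.278]
ft_force: [0.2, 0.3, -0.4]
grip_width: 0.441
```

```bash
python3 w.py 3 1
```

```text
t 22.17 ang 155.5 r 66.84 z 0.1245 Ftan 0.33 Frad -0.1 Fz -0.38 w 0.441
rot [-0.0016 -0.0013 -0.002 ]
[ 0.08  0.12 -0.1 ]
```

>>> {"api": "play_rows", "payload": {"targets": [{"claw":0.3,"linear":[0,0,0],"rotation":[0,0,0]},{"claw":0.3,"linear":[0,0,0],"rotation":[0,0,0]},{"claw":0.3,"linear":[-0.3,0,0],"rotation":[0,0,0]},{"claw":0.3,"linear":[-0.6,0,0],"rotation":[0,0,0]},{"claw":0.3,"linear":[-0.8,0,0],"rotation":[0,0,0]},{"claw":0.3,"linear":[-0.8,0,0],"rotation":[0,0,0]},{"claw":0.3,"linear":[-0.8,0,0],"rotation":[0,0,0]},{"claw":0.3,"linear":[-0.8,0,0],"rotation":[0,0,0]},{"claw":0.3,"linear":[0,0,0],"rotation":[0,0,0]},{"claw":0.3,"linear":[0,0,0],"rotation":[0,0,0]}]}}

```text
time: 23.0
position: [0.5066, 0.0487, 0.2337]
tool_rot: [1.286, 1.169, -1.269]
ft_force: [-0.3, 0.2, -0.5]
grip_width: 0.699
```

```bash
python3 w.py 3 1
python3 - <<'E'
from h import *
def g(a):
    a=a.astype(int);m=((a[...,1]>a[...,2]+25)&(a[...,1]>a[...,0]+25)).astype(np.uint8)
    m[:,:300]=0;n,l,st,c=cv2.connectedComponentsWithStats(m);i=1+np.argmax(st[1:,4]);return c[i],st[i,4]
s=get_state();a=get_image('scene');w=get_image('wrist');print(g(a))
z=np.zeros((480,800,3),np.uint8);z[:,:480]=cv2.resize(a[170:290,290:410],(480,480),interpolation=cv2.INTER_CUBIC);z[:240,480:]=cv2.resize(w,(320,240));z[240:,480:]=cv2.resize(get_image('top'),(320,240))
cv2.imwrite('pics/s6.png',z)
E
```

```text
t 23.0 ang 151.1 r 70.16 z 0.2337 Ftan 0.02 Frad 0.38 Fz -0.47 w 0.699
rot [ 0.0025 -0.0065 -0.0021]
[ 4.45  0.25 -0.04]
(array([374.0972973 , 203.52972973]), np.int32(185))
```

View pics/s6.png

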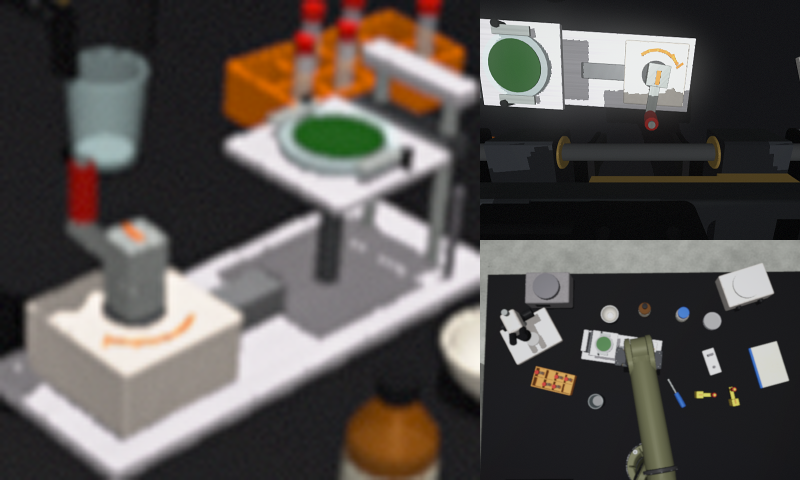

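Run:
```python
from h import *
S=cam('scene')
for z in(.131,.134,.138,.150):print(z,proj(S,(.5677,.0147,z)), proj(S,(.5677+.065*np.cos(2.7),.0147+.065*np.sin(2.7),z+.028)))
s=get_state();W=cam('wrist',s);b=get_image('scene');w=get_image('wrist')
for z in(.131,.138,.15):print(proj(W,(.5677,.0147,z)))
z=np.zeros((600,800,3),np.uint8);z[:,:400]=cv2.resize(b[200:260,300:340],(400,600),interpolation=cv2.INTER_CUBIC);z[:480,400:]=cv2.resize(w[100:196,300:380],(400,480),interpolation=cv2.INTER_CUBIC)
z[480:]=0;cv2.imwrite('pics/s7.png',z)
```

```text
0.131 [323.99043512 228.52235119] [314.81384994 208.8653776 ]
0.134 [324.00895172 227.60295629] [314.82023698 207.94533623]
0.138 [324.03371569 226.37336318] [314.82877829 206.71497739]
0.15 [324.10852749 222.65877177] [314.85457675 202.99875968]
[357.53871686 147.5631536 ]
[358.56894682 147.63030603]
[360.47293569 147.75441179]
```

View pics/s7.png

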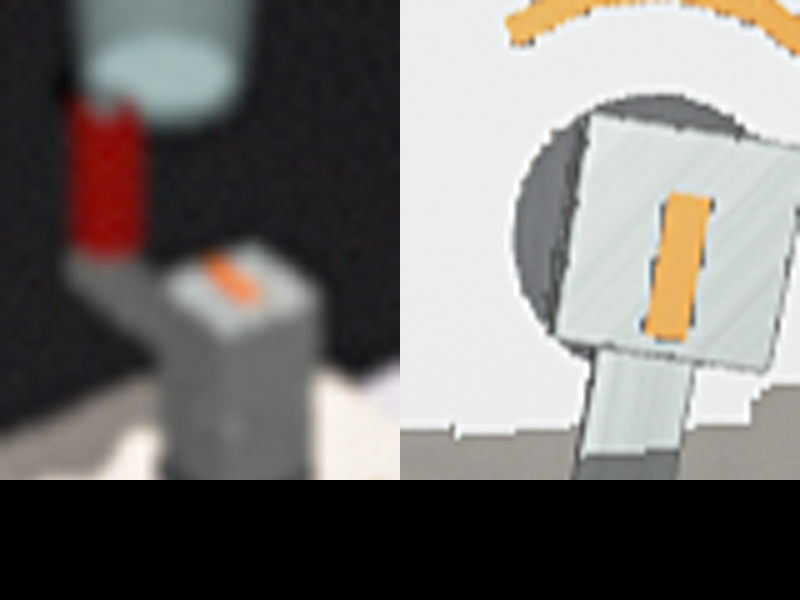

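Scene crop: the hub top's centre is at (324.0, 228.8), against (324.0, 228.5) predicted for a fully seated crank. The hub is upright and the gripper is clear, so I hand in.

```bash
python3 -c "
from bench import *
print(close_job())"
```

```text
the job is handed in; nothing more can be done
None
```

The crank is on the drive, the specimen deck is up against its stop, and the job is handed in after about 23 s of robot time.

- **Fit:** I took the grey crank off its stand and turned it to the square's angle (-5.5°, read from the wrist camera). It went down over the square with no noticeable resistance.
- **Winding:** I wound it clockwise by the handle for about 922°. At that point the force against the turn held at 4.6 N with the arm still, which matches the stop. I eased back about 3°, released the handle and rose clear.
- **Deck:** The dish rose 30.2 mm by image and 30.7 mm by turns. Its place in the image did not change after I let go.
- **Crank seat:** After release, the hub's top was within 0.3 pixel of where a fully seated crank should appear, and the hub was upright.
- **Forces on the crank:** While winding, readings showed up to about 5 N vertically and 4 N sideways, because the tool height drifted 2 to 4 mm.
- **Other things on the bench:** The last top view looked unchanged, but I only checked it by eye.

The handle's first image position was about 4 mm off the calculated one. I put that down to camera calibration, and the grip on the handle was good.

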